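# Checking the hinges of fittings cases at the packing bench

## Task

Check the hinge of every fittings case on the mat by opening it: let go of half-way up, a good lid drops shut by itself and a stiff one stays up. Throw the good lids right back so that they stay open and leave the stiff ones standing at least half-way up, so that all the cases stand open together before you sort them. Then shut the stiff cases and set them down upright in the red tray, leave the good ones open where they stand, turn the tally dial to the number of good cases, and leave the other things on the bench alone.

Things in the scene. Friction and masses are not known exactly. Their poses are not given: they have to be found in the camera images.
- case1: steel fittings case, blue lid, yellow ball knob; all look alike, 3 or 4 of the 5 present. Box 52 (own x) x 60 (y) x 28 high mm, 0.3 kg; lift it by the 60 width, lid shut. Origin: centre of underside, z up. Hinge line along y at own x 26, z 31. Ball (16 dia.) at own (-44, 0, 31) with lid shut, towards the robot, 10 clear of the box; at lid angle a: (26-70cos a, 0, 31+70sin a).
- lid1 (a joint): lid of case1, 55 wide, 6 thick: 0 shut, grows opening, stop at 1.95 (leaning back). Good: let go at 0.3 to 1.3 rad it drops shut within 0.5 s; let go past 1.7 it falls back and stays open. Stiff: stays where left, about 0.7 N at the knob moves it. Which are stiff cannot be seen: none, one or two of those present.
- case2: steel fittings case, blue lid, yellow ball knob; all look alike, 3 or 4 of the 5 present. Box 52 (own x) x 60 (y) x 28 high mm, 0.3 kg; lift it by the 60 width, lid shut. Origin: centre of underside, z up. Hinge line along y at own x 26, z 31. Ball (16 dia.) at own (-44, 0, 31) with lid shut, towards the robot, 10 clear of the box; at lid angle a: (26-70cos a, 0, 31+70sin a).
- lid2 (a joint): lid of case2, 55 wide, 6 thick: 0 shut, grows opening, stop at 1.95 (leaning back). Good: let go at 0.3 to 1.3 rad it drops shut within 0.5 s; let go past 1.7 it falls back and stays open. Stiff: stays where left, about 0.7 N at the knob moves it. Which are stiff cannot be seen: none, one or two of those present.
- case3: steel fittings case, blue lid, yellow ball knob; all look alike, 3 or 4 of the 5 present. Box 52 (own x) x 60 (y) x 28 high mm, 0.3 kg; lift it by the 60 width, lid shut. Origin: centre of underside, z up. Hinge line along y at own x 26, z 31. Ball (16 dia.) at own (-44, 0, 31) with lid shut, towards the robot, 10 clear of the box; at lid angle a: (26-70cos a, 0, 31+70sin a).
- lid3 (a joint): lid of case3, 55 wide, 6 thick: 0 shut, grows opening, stop at 1.95 (leaning back). Good: let go at 0.3 to 1.3 rad it drops shut within 0.5 s; let go past 1.7 it falls back and stays open. Stiff: stays where left, about 0.7 N at the knob moves it. Which are stiff cannot be seen: none, one or two of those present.
- case4: steel fittings case, blue lid, yellow ball knob; all look alike, 3 or 4 of the 5 present. Box 52 (own x) x 60 (y) x 28 high mm, 0.3 kg; lift it by the 60 width, lid shut. Origin: centre of underside, z up. Hinge line along y at own x 26, z 31. Ball (16 dia.) at own (-44, 0, 31) with lid shut, towards the robot, 10 clear of the box; at lid angle a: (26-70cos a, 0, 31+70sin a).
- lid4 (a joint): lid of case4, 55 wide, 6 thick: 0 shut, grows opening, stop at 1.95 (leaning back). Good: let go at 0.3 to 1.3 rad it drops shut within 0.5 s; let go past 1.7 it falls back and stays open. Stiff: stays where left, about 0.7 N at the knob moves it. Which are stiff cannot be seen: none, one or two of those present.
- case5: steel fittings case, blue lid, yellow ball knob; all look alike, 3 or 4 of the 5 present. Box 52 (own x) x 60 (y) x 28 high mm, 0.3 kg; lift it by the 60 width, lid shut. Origin: centre of underside, z up. Hinge line along y at own x 26, z 31. Ball (16 dia.) at own (-44, 0, 31) with lid shut, towards the robot, 10 clear of the box; at lid angle a: (26-70cos a, 0, 31+70sin a).
- lid5 (a joint): lid of case5, 55 wide, 6 thick: 0 shut, grows opening, stop at 1.95 (leaning back). Good: let go at 0.3 to 1.3 rad it drops shut within 0.5 s; let go past 1.7 it falls back and stays open. Stiff: stays where left, about 0.7 N at the knob moves it. Which are stiff cannot be seen: none, one or two of those present.
- tray: red reject tray, fixed: 226 (own x) x 196 (own y), walls 4 thick and 14 high over the bench, floor 4 thick. Origin: centre of the underside. It lies at one side of the mat, the dial at the other, either way round.
- tally: fixed grey box of the tally dial, about 130 x 120, 36 high mm; origin on the dial's axis at bench level; z up. White pips on top mark settings 0 (a dash), 1, 2, 3, 4 (so many pips) in an arc on the +x side: setting k lies at angle 1.0 - 0.5 k rad from own x, anticlockwise positive from above.
- dial (a joint): the dial's black knob; value grows clockwise from above: setting k is at 0.5 k rad, a click (detent, about 0.05 N m) at each; stops just past 0 and 4; starts at 4. Grip bar 46 long, 12 wide, 43 to 63 mm above the bench; its white-lined end points at angle 1.0 - value rad from the box's own x (anticlockwise positive).
- mat: black bench mat, fixed, 320 x 460, 3 thick; the cases stand on it. Origin: centre of the underside.
- tape: roll of tape core, cardboard ring 90 dia., 24 high (mm); not part of the job, leave it alone
- hexkey: black hex key, about 60 x 25, 6 thick (mm); not part of the job, leave it alone
- driver: screwdriver lying flat behind the mat (mm); not part of the job, leave it alone
- pads: small stack of grey felt pads, 50 x 50 x 12 (mm); not part of the job, leave it alone
- glue: bottle 50 dia., 120 high, orange cap (mm); not part of the job, leave it alone
- mug: white mug 80 dia., 90 high (mm); not part of the job, leave it alone
- carton: small cardboard carton 90 x 70 x 50 (mm); not part of the job, leave it alone
There are look-alikes about, which are no part of the job. Leave any black look-alike of the case2 alone. Leave any pink look-alike of the case3 alone.

How it is judged (in metres and radians):
On the way:
1. all the cases present stand open at the same time, good lids thrown back (beyond 1.6 rad), stiff ones at least about half-way up (beyond 0.55 rad) (value of joint each of lid1, lid3, lid5 above 1.6 rad and value of joint each of lid2, lid4 above 0.55 rad), for 0.2 s.
At the end, for the whole second after the job is handed in: Good cases upright on the mat within 12 cm of their starts, lids back beyond 1.6 rad; stiff cases upright on the tray floor (origin within 100 mm in x, 90 mm in y of its centre), lids below 0.12 rad; at rest; dial within 0.12 rad of the setting equal to the number of good cases (((value of joint dial between 0.38 and 0.62 rad and not (height (world z) of case1 above -10 m or value of joint dial above 99 rad) and not (height (world z) of case3 above -10 m or value of joint dial above 99 rad) and (height (world z) of case5 above -10 m or value of joint dial above 99 rad)) or (value of joint dial between 0.38 and 0.62 rad and not (height (world z) of case1 above -10 m or value of joint dial above 99 rad) and (height (world z) of case3 above -10 m or value of joint dial above 99 rad) and not (height (world z) of case5 above -10 m or value of joint dial above 99 rad)) or (value of joint dial between 0.88 and 1.12 rad and not (height (world z) of case1 above -10 m or value of joint dial above 99 rad) and (height (world z) of case3 above -10 m or value of joint dial above 99 rad) and (height (world z) of case5 above -10 m or value of joint dial above 99 rad)) or (value of joint dial between 0.38 and 0.62 rad and (height (world z) of case1 above -10 m or value of joint dial above 99 rad) and not (height (world z) of case3 above -10 m or value of joint dial above 99 rad) and not (height (world z) of case5 above -10 m or value of joint dial above 99 rad)) or (value of joint dial between 0.88 and 1.12 rad and (height (world z) of case1 above -10 m or value of joint dial above 99 rad) and not (height (world z) of case3 above -10 m or value of joint dial above 99 rad) and (height (world z) of case5 above -10 m or value of joint dial above 99 rad)) or (value of joint dial between 0.88 and 1.12 rad and (height (world z) of case1 above -10 m or value of joint dial above 99 rad) and (height (world z) of case3 above -10 m or value of joint dial above 99 rad) and not (height (world z) of case5 above -10 m or value of joint dial above 99 rad)) or (value of joint dial between 1.38 and 1.62 rad and (height (world z) of case1 above -10 m or value of joint dial above 99 rad) and (height (world z) of case3 above -10 m or value of joint dial above 99 rad) and (height (world z) of case5 above -10 m or value of joint dial above 99 rad))) and linear speed of each of case1, case3, case5, case2, case4 below 0.02 m/s and angle between each of case1, case3, case5, case2, case4's own z axis and vertical below 0.1 rad and value of joint each of lid1, lid3, lid5 above 1.6 rad and distance of each of case1, case3, case5 from where it was at the start of the episode below 0.12 m and height (world z) of each of case1, case3, case5 below 0.012 m and value of joint each of lid2, lid4 below 0.12 rad and x of case2 in the frame of tray between -0.1 and 0.1 m and y of case2 in the frame of tray between -0.09 and 0.09 m and z of case2 in the frame of tray between -0.002 and 0.01 m and x of case4 in the frame of tray between -0.1 and 0.1 m and y of case4 in the frame of tray between -0.09 and 0.09 m and z of case4 in the frame of tray between -0.002 and 0.01 m); the robot touches nothing.
It fails at once if another thing on the bench is shifted more than 6 cm (distance of any of tape, hexkey, driver, pads, glue, mug, carton from where it was at the start of the episode above 0.06 m).
It fails at once if a case is tipped over (angle between any of case1, case2, case3, case4, case5's own z axis and vertical above 1 rad).
Of case1, case2, case3, case4, case5 only 3 to 4 are there at a start; the rules pass over those that are not, and their reading is None.
At some moment in a run one of case1, case2, case3, case4, case5 may be knocked a few centimetres aside while the robot is not near it.
It also fails if it takes over 210 s, if anything falls off the work surface, if the arm or the gripper's body presses on something with over 40 N, if the wrist force passes 120 N, or if a joint passes its speed limit or range.

## Robot

A 7-joint arm with a two-finger parallel gripper is mounted at the origin on the work surface. World frame = base frame: x ahead of the robot, y to its left, z up, the work surface at z = 0. Lengths are in m, angles in degrees, forces in N, time in s.
With the tool pointing down it reaches from about 0.35 to 0.775 m from the base axis. Payload 3.1 kg.
Tool frame: the origin (TCP) lies on the centre line of the jaws, within the pads' length; the fingertips stand 17 mm ahead of it and the grasp point (between the pads) lies 2 mm behind it (robot.tip_reach is the distance from the TCP to the fingertips, in m); z points along the fingers, y is the line along which they close (so a half turn about z gives the same grasp; the last joint's range is limited). The gripper opens to 85 mm and grips with 20 to 120 N. Pads are 22 mm wide; open, the fingers measure 114 mm over their backs; the gripper's body (76 mm by 85 mm) begins 54 mm behind the grasp point. The pads swing forward as they close: fully open they stand 13 mm farther back than shut.
Start: joints at [60.98, 17.813, 0.802, 86.603, -0.252, 75.585, -1.558], TCP at [0.247, -0.492, 0.248] pointing down, gripper open.
Joint ranges: [-154.91, 154.91], [-16.99, 109.72], [-72.82, 74.43], [7.12, 147.25], [-82.49, 262.49], [11.32, 116.49], [-174.64, 174.64]. Speed limits (degrees/s): [159.86, 159.86, 180, 180, 180, 180, 180].

## Interface

Orientations are given as [roll, pitch, yaw] about the fixed x, y, z axes, in that order (R = Rz(yaw) Ry(pitch) Rx(roll)).
In Python, from station import robot, fingers, vision, workorder, recognise gives the robot as it stands. Calls block until the motion is done:
- robot.move_to(position, orientation): joint-space move of the TCP to a pose.
- robot.line_to(position, orientation=None, velocity=0.15, f_stop=None): straight line of the TCP; orientation=None keeps the orientation; velocity is the mean speed in m/s. With f_stop (N) it stops when the force on the tool has changed by that much, and returns True; else False.
- robot.move_j(angles): joint-space move.
- fingers.gripper_to(opening, force=None): opening from 0.0 (shut) to 1.0 (fully open); force is the grip in N (None keeps the last); returns when the fingers have stopped.
- robot.pause(seconds).
- robot.inverse_kinematics(position, orientation): joint angles nearest the present ones, or None.
- vision.grab_frame(name): name is "scene" or "side" or "wrist"; returns the picture (480x640x3 uint8, red, green, blue); there is no depth.
- vision.calibration(name): a dict with "mtx" (3x3 intrinsics, pixels), "extrinsics" (4x4, takes a point from world to camera coordinates); the wrist camera has in their place "T_tool_cam" (4x4, takes a point from camera to tool coordinates, whose origin is the TCP and whose axes are the flange's). Camera axes: x right, y up, looking along -z (the intrinsics and any distortion apply to the point x, -y, -z); pixel columns grow to the right and rows downward; lengths in m; the calibration is good to about 2 mm. A picture is of the moment at which its call begins: read the wrist's pose just before it. calibration takes no time and is no camera call.
A pose or a line that the arm cannot do raises robot.PlanningError and nothing moves.
- workorder.close_job(): hands the job in; it is judged then, once.
Trained networks look in the newest picture that a camera, given by its name, has taken for a name from the list of things; names that differ only in an ending like _2 or _b are one class to them, and where a whole thing is asked for, a point or a joint stands for the part that bears it (a point fixed in the world has none). Each returns a list of dicts, best first, with "p" (0 to 1); they miss things now and then, are a little off and sometimes report something else, mostly with a low value. They report only what shows in the picture. A call takes as long as a camera call. They do not tell look-alikes from the thing itself.
- recognise(label, camera): "rect" ([centre column, centre row, width, height] in pixels, round what is visible of it).
Readings, each from a call of its own:
- robot.current_time_s(): time.
- robot.current_joint_positions(): joint angles.
- robot.current_dq(): joint speeds.
- robot.current_joint_torque(): joint torques, N m.
- robot.current_tool_pos(): TCP position.
- robot.current_eef_rot(): TCP orientation.
- robot.current_contact_force(): force on the tool from outside, world axes, zero at the start.
- robot.current_torque(): the same for the moment, N m.
- robot.current_finger_gap(): opening from 0.0 (shut) to 1.0 (fully open).
- robot.current_gripper_force(): force on a finger pad.
Only numpy, scipy, OpenCV 4.12 (cv2) and the standard library are available. Lean on these libraries where they do the work, as an engineer would, in place of code of your own. Each camera call takes 0.05 s, during which the arm holds its last target. There are 200 camera calls.

## Working session

There is one attempt and no reset: what is moved stays moved. The work goes in short steps, each a Python script; the robot and the scene stay as the last script left them, time stands still between calls to the robot, and variables do not carry over. Pictures are saved under pics/ and viewed, at most 14 in all, crops included, and the job is handed in when it is done.

```bash
ls; mkdir -p pics
python3 - <<'E'
from station import robot, fingers, vision, workorder, recognise
import cv2,numpy as np
for n in("scene","side"):
    im=vision.grab_frame(n); cv2.imwrite(f"pics/{n}0.png",im[:,:,::-1])
    c=vision.calibration(n); print(n,{k:np.round(v,4).tolist() if not isinstance(v,str) else v for k,v in c.items()})
    for l in("case1","lid1","tray","tally","dial","mat"):
        print(l,[(np.round(d["rect"]).astype(int).tolist(),round(d["p"],2)) for d in recognise(l,n)])
print(vision.calibration("wrist"), robot.current_time_s(),robot.current_eef_rot(),robot.tip_reach)
E
```

```text
pics
scene {'mtx': [[513.5776, 0.0, 329.7986], [0.0, 513.5776, 239.1822], [0.0, 0.0, 1.0]], 'extrinsics': [[-0.2932, 0.9561, 0.0038, 0.1756], [-0.742, -0.23, 0.6298, 0.368], [0.603, 0.1818, 0.7768, -1.4455], [0.0, 0.0, 0.0, 1.0]]}
case1 [([306, 166, 31, 26], 0.89), ([318, 288, 40, 40], 0.83), ([309, 214, 36, 36], 0.74), ([411, 303, 33, 38], 0.67), ([400, 405, 48, 43], 0.67), ([284, 378, 37, 46], 0.65), ([387, 238, 33, 36], 0.56), ([509, 277, 114, 109], 0.38)]
lid1 [([398, 402, 50, 36], 0.93), ([310, 209, 33, 27], 0.91), ([306, 161, 32, 19], 0.81), ([387, 235, 33, 28], 0.74), ([415, 298, 29, 34], 0.7), ([318, 285, 33, 37], 0.69), ([283, 381, 32, 38], 0.58)]
tray [([509, 275, 111, 113], 0.83)]
tally [([200, 194, 79, 64], 0.75)]
dial [([199, 187, 24, 18], 0.58)]
mat [([388, 238, 32, 42], 0.62)]
side {'mtx': [[512.5547, 0.0, 323.9107], [0.0, 512.5547, 233.5921], [0.0, 0.0, 1.0]], 'extrinsics': [[-0.7107, -0.7033, 0.0189, 0.4071], [0.5104, -0.4969, 0.7018, -0.314], [-0.4842, 0.5084, 0.7121, -0.8772], [0.0, 0.0, 0.0, 1.0]]}
case1 [([386, 241, 38, 36], 0.96), ([241, 267, 42, 34], 0.91), ([3
[... 548 characters left out ...]

dial [([454, 176, 18, 17], 0.73)]
mat [([319, 258, 239, 187], 0.89), ([147, 294, 57, 56], 0.68), ([233, 205, 26, 51], 0.3)]
{'mtx': array([[413.91454445,   0.        , 322.92369932],
       [  0.        , 413.91454445, 240.36524032],
       [  0.        ,   0.        ,   1.        ]]), 'T_tool_cam': array([[ 1.68663180e-03,  9.51428312e-01,  3.07865753e-01,
         7.79010191e-02],
       [ 9.99998410e-01, -1.78317469e-03,  3.22665676e-05,
         3.19675590e-04],
       [ 5.79677746e-04,  3.07865209e-01, -9.51429807e-01,
        -1.25439586e-01],
       [ 0.00000000e+00,  0.00000000e+00,  0.00000000e+00,
         1.00000000e+00]])} 0.7 [1.79995869e+02 1.37084906e-03 2.66342063e+01] 0.017
```

View pics/scene0.png

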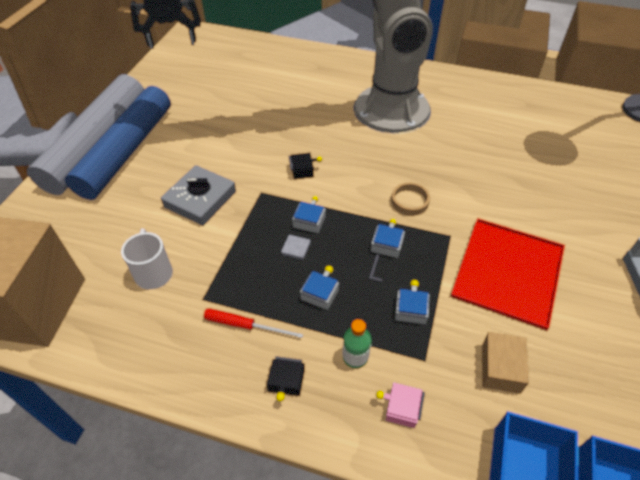

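View pics/side0.png

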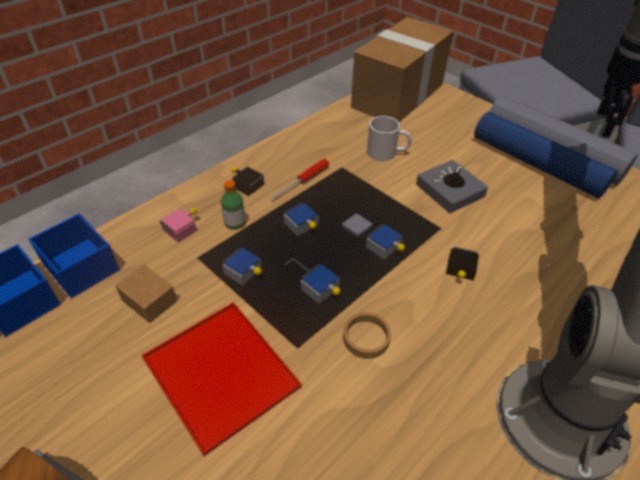

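Four blue-lidded cases stand on the mat: scene pixels (309,215), (388,238), (320,288) and (412,303). The black and pink look-alikes are off the mat, the tray is at (509,275) and the tally at (200,194). Next I'll locate them by colour in both views.

```bash
cat > h.py <<'E'
from station import robot, fingers, vision, workorder, recognise
import cv2,numpy as np
from scipy.spatial.transform import Rotation as R
def cam(name):
    c=vision.calibration(name)
    if name!="wrist": return c["mtx"],np.array(c["extrinsics"])
    T=np.eye(4);T[:3,:3]=R.from_euler("xyz",robot.current_eef_rot(),degrees=True).as_matrix();T[:3,3]=robot.current_tool_pos()
    return c["mtx"],np.linalg.inv(T@c["T_tool_cam"])
def plane(px,z,C):
    K,E=C;px=np.atleast_2d(px).astype(float)
    d=np.c_[(px[:,0]-K[0,2])/K[0,0],-(px[:,1]-K[1,2])/K[1,1],-np.ones(len(px))]@E[:3,:3]
    o=-E[:3,:3].T@E[:3,3]
    return (o+d*((z-o[2])/d[:,2])[:,None])[:,:2]
def proj(P,C):
    K,E=C;p=np.atleast_2d(P)@E[:3,:3].T+E[:3,3]
    return np.c_[K[0,2]-K[0,0]*p[:,0]/p[:,2],K[1,2]+K[1,1]*p[:,1]/p[:,2]]
RNG=dict(yellow=((22,130,90),(34,255,255)),blue=((100,110,60),(125,255,255)),red=((0,200,90),(6,255,255)))
def blobs(im,col,amin=15):
    hsv=cv2.cvtColor(im,cv2.COLOR_RGB2HSV);m=cv2.inRange(hsv,*RNG[col])
    n,l,s,c=cv2.connectedComponentsWithStats(m)
    return [(c[i],s[i,4],l==i) for i in range(1,n) if s[i,4]>=amin]
def shut_cases(name,im,C):
    """(x,y,yaw,dist) of cases with shut lids"""
    Y=[plane(b[0],.034,C)[0] for b in blobs(im,"yellow",8)]
    out=[]
    for c,a,m in blobs(im,"blue",150):
        pts=plane(np.argwhere(m)[:,::-1],.037,C);p=pts.mean(0)
        if not(.3<p[0]<.9 and abs(p[1])<.5) or not Y: continue
        y=min(Y,key=lambda q:np.linalg.norm(q-p));d=p-y
        if np.linalg.norm(d)<.08: out.append((p,y,np.degrees(np.arctan2(d[1],d[0])),np.linalg.norm(d),a))
    return out
E
python3 - <<'E'
from h import *
np.set_printoptions(precision=4,suppress=True)
for n in("scene","side"):
    im=cv2.imread(f"pics/{n}0.png")[:,:,::-1].copy();C=cam(n);print(n)
    for o in shut_cases(n,im,C): print(*o)
    for c,a,m in blobs(im,"red",2000):
        k=cv2.findContours(m.astype(np.uint8),0,1)[0][0]
        print("tray",cv2.minAreaRect((plane(k[:,0],.010,C)*1000).astype(np.float32)))
    print("dial",plane({"scene":(199,187),"side":(454,178)}[n],.055,C),"tape",plane({"scene":(410,199),"side":(367,335)}[n],.012,C),"blackcase",plane({"scene":(302,166),"side":(462,263)}[n],.02,C),"glue",plane({"scene":(356,362),"side":(233,222)}[n],0,C))
E
```

```text
scene
[ 0.4739 -0.0897] [ 0.4237 -0.0893] -0.474125546447499 0.050230053686896384 393
[0.4858 0.0965] [0.4398 0.0967] -0.27385415403822794 0.04603876076881506 472
[ 0.6517 -0.0065] [ 0.6052 -0.0001] -7.85020871172908 0.04694260701138579 601
[0.6342 0.18  ] [0.5879 0.1743] 7.009530703898944 0.04660608974436723 630
tray ((478.8643798828125, 358.8968505859375), (193.13233947753906, 228.01004028320312), 83.40605926513672)
dial [[ 0.4895 -0.3456]] tape [[0.342  0.1185]] blackcase [[ 0.3186 -0.1578]] glue [[0.7731 0.1046]]
side
[ 0.6502 -0.0032] [0.61   0.0005] -5.319452948038611 0.040411335050238986 370
[ 0.4706 -0.0862] [ 0.4284 -0.0884] 3.1002593744853875 0.04224649872410885 416
[0.6333 0.1824] [0.5927 0.1751] 10.101955611549771 0.04120833375923684 477
[0.4857 0.0992] [0.4437 0.0981] 1.3982144436275274 0.04201431900262447 539
tray ((476.8973693847656, 361.912109375), (194.89688110351562, 228.47482299804688), 83.43525695800781)
dial [[ 0.47   -0.3419]] tape [[0.3392 0.1203]] blackcase [[ 0.313  -0.1558]] glue [[0.7691 0.1036]]
```

```bash
cat >> h.py <<'E'
OFF=.008
def down(yaw): return [180,0,yaw]
def pose_at(case,a,dz=0):
    """TCP for the ball at lid angle a; case=(bx,by,yaw) ball position with lid shut"""
    y=np.radians(case[2]);s=.070*(1-np.cos(a))
    return [case[0]+s*np.cos(y),case[1]+s*np.sin(y),.034+.070*np.sin(a)+OFF+dz]
def arc(case,a0,a1,v=.1):
    for a in np.linspace(a0,a1,max(2,int(abs(a1-a0)/.2)+2))[1:]: robot.line_to(pose_at(case,a),velocity=v)
def refine(case,save=None):
    robot.move_to([case[0],case[1],.20],down(case[2]))
    C=cam("wrist");im=vision.grab_frame("wrist")
    if save: cv2.imwrite(save,im[:,:,::-1])
    o=[s for s in shut_cases("wrist",im,C) if np.hypot(*(s[1]-case[:2]))<.07]
    if not o: print("refine: none seen");return None
    p,y,yaw,d,a=min(o,key=lambda s:np.hypot(*(s[1]-case[:2])));print("refined",p,y,yaw,d,a)
    return np.array([y[0],y[1],yaw])
def grip_ball(case,a=0):
    fingers.gripper_to(.5,20)
    robot.line_to(pose_at(case,a,.05),down(case[2]),.2)
    if robot.line_to(pose_at(case,a),velocity=.1,f_stop=6): print("touched on way down");return 0
    fingers.gripper_to(0,20);return robot.current_finger_gap()
def test(case):
    g=grip_ball(case);print("grip gap",g)
    if not .1<g<.3: return "nograsp"
    arc(case,0,.95);g=robot.current_finger_gap();print("at top",g)
    if not .1<g<.3: return "slipped"
    fingers.gripper_to(.5);robot.pause(.7);fingers.gripper_to(0,20);g=robot.current_finger_gap();print("recheck",g)
    if .1<g<.3: r="stiff"
    else:
        r="good";robot.line_to(pose_at(case,.95,.05),velocity=.2)
        fingers.gripper_to(.5);g=grip_ball(case);print("regrip",g)
        if not .1<g<.3: return "good-noregrip"
        arc(case,0,1.85);print("end gap",robot.current_finger_gap())
    fingers.gripper_to(.5);p=robot.current_tool_pos();robot.line_to([p[0],p[1],.22],velocity=.2)
    return r
E
python3 - <<'E'
from h import *
np.set_printoptions(precision=4,suppress=True)
robot.move_to([.5,-.1,.3],down(-6))
c=refine((.6075,0,-6.5),"pics/w1.png");print(robot.current_joint_positions(),robot.current_time_s())
if c is not None and np.hypot(c[0]-.6075,c[1])<.012:
    print(test(c),robot.current_time_s())
    im=vision.grab_frame("scene");cv2.imwrite("pics/s1.png",im[:,:,::-1])
E
```

```text
refined [ 0.6511 -0.0051] [0.6069 0.0008] -7.636499718752329 0.04457043897468857 5486
[  12.2786   27.5947  -20.4412   80.7439    9.8731   73.3069 -105.5411] 3.2083
grip gap 0.15820073051161362
at top 0.16499313119849435
recheck 0.16107476549668512
stiff 9.425
```

View pics/s1.png

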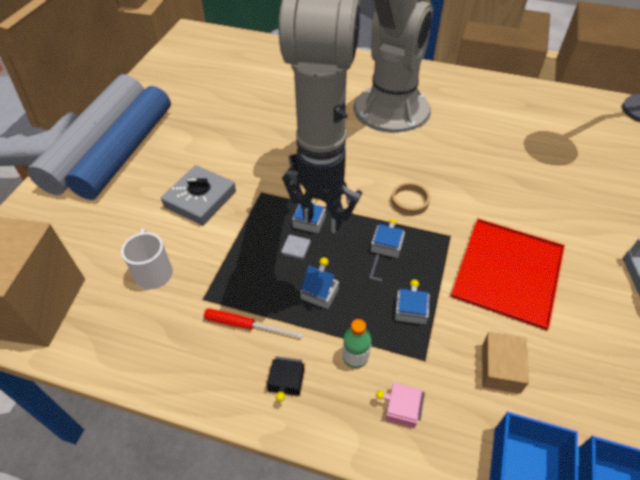

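View pics/w1.png

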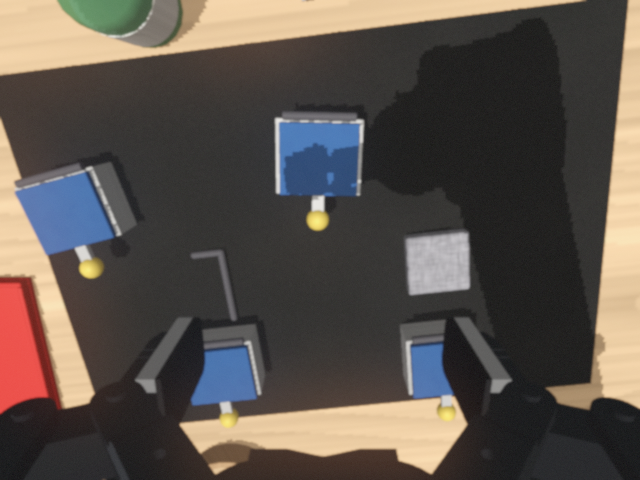

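The scene view shows the middle case (320,285) with its lid standing about half-way up and the ball at (324,262), so it is stiff. The wrist view is clear. The other three come next, each measured again from above before I grip it.

Run:
```python
from h import *
np.set_printoptions(precision=4,suppress=True)
for n,e in dict(D=(.590,.175,8.5),B=(.442,.097,.5),A=(.426,-.089,1)).items():
    c=refine(e)
    if c is None: break
    if np.hypot(*(c[:2]-e[:2]))>.015: print("moved, again");c=refine(c)
    r=test(c);print(n,c,r,robot.current_time_s())
    if r not in("good","stiff"): break
p=robot.current_tool_pos();robot.move_to([.40,-.35,.30],down(0))
for n in("scene","side"): cv2.imwrite(f"pics/{n}2.png",vision.grab_frame(n)[:,:,::-1])
a=np.hstack([cv2.imread(f"pics/{n}2.png")[130:350,150:500] for n in("scene","side")]);cv2.imwrite("pics/c2.png",a)
```

```text
refined [0.6335 0.1809] [0.5895 0.1749] 7.85485154827387 0.044437307467426274 5525
grip gap 0.15967717936071132
at top 0.16295188028803542
recheck -0.0028456603222039387
regrip 0.16366888505513183
end gap 0.16359331072756475
D [0.5895 0.1749 7.8549] good 21.7167
refined [0.5055 0.0995] [0.4616 0.1009] -1.785392255099173 0.04392437478786902 5885
moved, again
refined [0.5058 0.0996] [0.4612 0.1007] -1.4066491320029557 0.04464553178868927 5513
grip gap 0.16433049514067852
at top 0.16278976480588397
recheck 0.1573165403410193
B [ 0.4612  0.1007 -1.4066] stiff 29.0
refined [ 0.4707 -0.0881] [ 0.4266 -0.0883] 0.25863965725678484 0.04406316713072389 5466
grip gap 0.16200622455260913
at top 0.16148888117046978
recheck -0.001589698129122793
regrip 0.16216154499424104
end gap 0.16404251080604906
A [ 0.4266 -0.0883  0.2586] good 41.2917
```

View pics/c2.png

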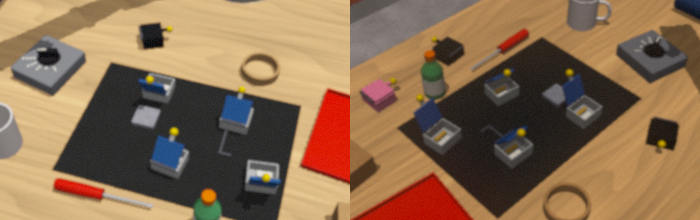

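Scene crop: A (158,85) and D (262,175) are thrown back, and B (237,112) and C (170,152) stand part-way up. I'll triangulate the balls to confirm the lid angles.

Run:
```python
from h import *
np.set_printoptions(precision=4,suppress=True)
Cs,Cd=cam("scene"),cam("side")
I={n:cv2.imread(f"pics/{n}2.png")[:,:,::-1].copy() for n in("scene","side")}
Y={n:np.array([b[0] for b in blobs(I[n],"yellow",8)]) for n in I}
from scipy.optimize import least_squares
for k,c in dict(C=(.6069,.0008,-7.6),D=(.5895,.1749,7.85),B=(.4612,.1007,-1.4),A=(.4266,-.0883,.26)).items():
    best=None
    for u in Y["scene"]:
        for v in Y["side"]:
            f=lambda P:np.r_[proj(P,Cs)[0]-u,proj(P,Cd)[0]-v]
            r=least_squares(f,[.5,0,.08]);P=r.x
            y=np.radians(c[2]);d=P[:2]-c[:2];lx=d@[np.cos(y),np.sin(y)];ly=d@[-np.sin(y),np.cos(y)]
            e=r.cost+((np.hypot(lx-.07,P[2]-.034)-.07)*500)**2+(ly*500)**2
            if best is None or e<best[0]: best=(e,P,np.arctan2(P[2]-.034,.07-lx),ly,r.cost)
    print(k,best)
```

```text
C (np.float64(1.3509527742256773), array([ 0.6291, -0.0026,  0.088 ]), np.float64(0.8485547397708851), np.float64(-0.0004545698506205432), np.float64(0.39320681787084005))
D (np.float64(0.7021348684599026), array([0.6876, 0.1882, 0.0993]), np.float64(1.988773370359649), np.float64(-0.0001941228054473247), np.float64(0.1509421063181138))
B (np.float64(0.6592987166808587), array([0.4842, 0.0994, 0.0873]), np.float64(0.8481144694787681), np.float64(-0.0007657456250868178), np.float64(0.22564095003441437))
A (np.float64(2.3013374475259774), array([ 0.5251, -0.0885,  0.1009]), np.float64(1.9730714176191342), np.float64(-0.0006959662598702113), np.float64(0.3192932370061299))
```

All four stand open: the good ones at about 1.97 rad, the stiff ones at about 0.85. Now I'll shut B and C and move them into the tray.

```bash
cat >> h.py <<'E'
def close_lid(case,a):
    g=grip_ball(case,a);print("close grip",g)
    if not .1<g<.3: return False
    arc(case,a,-.03);print("end",robot.current_finger_gap(),robot.current_contact_force())
    fingers.gripper_to(.5);p=robot.current_tool_pos();robot.line_to([p[0],p[1],.2],velocity=.25);return True
TRAY=np.array([.478,.360]);TY=-6.6
def carry(case,tx,ty=0):
    y=np.radians(case[2]);c=case[:2]+.044*np.array([np.cos(y),np.sin(y)])
    fingers.gripper_to(1.0);robot.line_to([*c,.10],down(case[2]),.25)
    if robot.line_to([*c,.026],velocity=.08,f_stop=8): print("touched",robot.current_tool_pos());return False
    fingers.gripper_to(0,45);g=robot.current_finger_gap();print("case gap",g)
    if not .6<g<.8: return False
    robot.line_to([*c,.20],velocity=.2);print("lifted",robot.current_finger_gap(),robot.current_contact_force())
    t=np.radians(TY);q=TRAY+np.array([[np.cos(t),-np.sin(t)],[np.sin(t),np.cos(t)]])@[tx,ty]
    robot.move_to([*q,.20],down(TY));robot.line_to([*q,.06],velocity=.2)
    print("set",robot.line_to([*q,.0265],velocity=.05,f_stop=6),robot.current_tool_pos())
    fingers.gripper_to(1.0);robot.line_to([*q,.20],velocity=.2);return True
E
python3 - <<'E'
from h import *
np.set_printoptions(precision=4,suppress=True)
for n,e,tx in(("B",(.4612,.1007,-1.4),-.045),("C",(.6069,.0008,-7.6),.055)):
    robot.move_to([e[0],e[1],.22],down(e[2]))
    # check the ball where expected before gripping
    C=cam("wrist");u=proj([*pose_at(e,.85)[:2],.034+.07*np.sin(.85)],C)[0]
    d=min(np.hypot(*(b[0]-u)) for b in blobs(vision.grab_frame("wrist"),"yellow",20));print(n,"ball px err",d)
    if d>15: break
    if not close_lid(e,.87): break
    c=refine(e,f"pics/w_{n}.png")
    if c is None or not carry(c,tx): break
    print(n,"done",robot.current_time_s())
robot.move_to([.45,0,.3],down(0))
vision.grab_frame("wrist")
for n in("scene","side"): cv2.imwrite(f"pics/{n}3.png",vision.grab_frame(n)[:,:,::-1])
cv2.imwrite("pics/c3.png",np.hstack([cv2.imread("pics/scene3.png")[130:350,250:590],cv2.imread("pics/side3.png")[170:450,140:490][:220]]))
E
```

```text
B ball px err 3.663708985769834
close grip 0.16220225389358647
end 0.16297620314469222 [ 0.8703  0.2823 -0.254 ]
refined [0.5012 0.0996] [0.4566 0.1002] -0.7780785257886477 0.04462874333414615 5551
case gap 0.6915538405365603
lifted 0.6888688147426111 [-0.1699  0.6575 -3.7488]
set True [0.4328 0.3645 0.0279]
B done 56.375
C ball px err 3.6985356225771473
close grip 0.16115252878663938
end 0.16231310009965763 [2.4425 0.654  1.9114]
refined [ 0.6463 -0.0052] [0.6021 0.0008] -7.704538019834069 0.044628962620723175 5557
case gap 0.6876447122264002
lifted 0.6875221541745525 [ 0.5434 -1.0453 -3.6735]
set True [0.5321 0.353  0.0281]
C done 70.625
```

```bash
ls pics
```

```text
c2.png
c3.png
s1.png
scene0.png
scene2.png
scene3.png
side0.png
side2.png
side3.png
w1.png
w_B.png
w_C.png
```

Next, a wrist picture from over the dial, and a look at the tray.

Run:
```python
from h import *
robot.move_to([.40,-.343,.27],down(0))
C=cam("wrist");im=vision.grab_frame("wrist");cv2.imwrite("pics/wd.png",im[:,:,::-1]);np.savez("wd.npz",K=C[0],E=C[1])
print(robot.current_tool_pos(),[d for d in recognise("dial","wrist")][:2],proj([.48,-.344,.063],C))
```

```text
[ 0.40150229 -0.34076968  0.27049987] [{'rect': [342.6, 114.1, 58.2, 55.5], 'p': 0.6}, {'rect': [42.2, 96.9, 84.4, 98.4], 'p': 0.53}] [[326.72857471 106.07913377]]
```

View pics/wd.png

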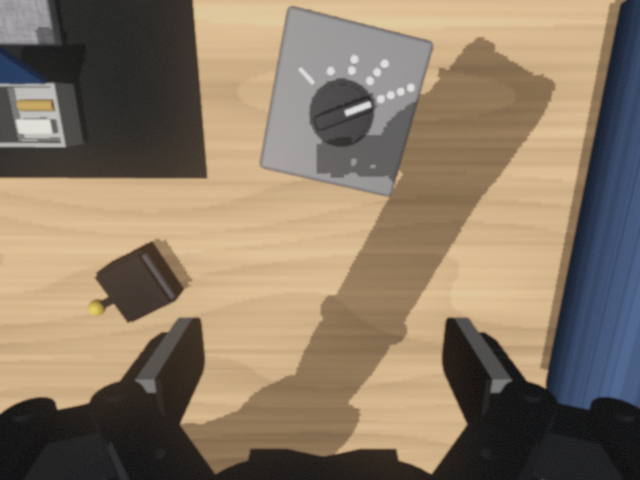

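View pics/c3.png

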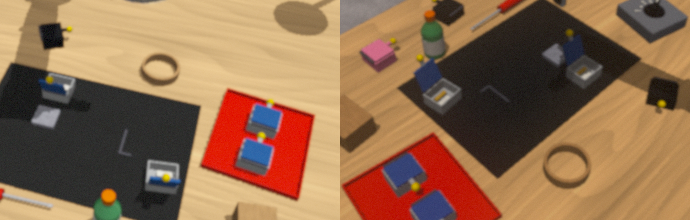

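Both stiff cases sit shut in the tray, and the two good cases still stand open. In the wrist view the dial's centre is near (343,113), and its white line runs from (346,113) to (371,103) towards the four pips.

Run:
```python
from h import *
np.set_printoptions(precision=4,suppress=True)
f=np.load("wd.npz");C=(f["K"],f["E"])
im=cv2.imread("pics/wd.png")[:,:,::-1]
ctr=plane((343,113),.060,C)[0];w=plane([(346,113),(371,103)],.063,C);print("ctr",ctr,"line",w,np.degrees(np.arctan2(*(w[1]-w[0])[::-1])))
box=plane([(291,7),(432,43),(390,194),(262,165)],.036,C);print(box,box.mean(0))
for a,b in((0,1),(1,2),(2,3),(3,0)): d=box[b]-box[a];print(np.hypot(*d),np.degrees(np.arctan2(d[1],d[0])))
for k,p in {"dash":(307,76),"1":(331,71),"2":(353,65),"3":(377,73),"4":(396,94)}.items():
    q=plane(p,.036,C)[0]-ctr;print(k,np.degrees(np.arctan2(q[1],q[0])),np.hypot(*q))
```

```text
ctr [ 0.475  -0.3567] line [[ 0.475  -0.3589]
 [ 0.4824 -0.3778]] -68.65117962136149
[[ 0.5528 -0.316 ]
 [ 0.528  -0.4272]
 [ 0.4066 -0.4006]
 [ 0.4314 -0.2887]] [ 0.4797 -0.3581]
0.11389742229099495 -102.5737727867919
0.12424958103493718 167.6446459580986
0.11456854727220339 77.51139665985517
0.1244191393501412 -12.664651164188745
dash 45.4799774126527 0.04018605091269926
1 16.114328539515636 0.03334472875162833
2 -12.892979751769076 0.03754733112642292
3 -42.280227141025925 0.041524942934387916
4 -71.50268083608461 0.04664756177425216
```

Run:
```python
from h import *
np.set_printoptions(precision=4,suppress=True)
robot.move_to([.475,-.355,.20],down(-69.7));robot.pause(.3)
C=cam("wrist");im=vision.grab_frame("wrist");u=proj([.475,-.357,.06],C)[0];print(u,robot.current_joint_positions())
np.savez("wd.npz",K=C[0],E=C[1])
x,y=np.clip(u.astype(int),80,None);cr=im[max(0,y-90):y+90,x-110:x+110,::-1];print("crop origin",x-110,max(0,y-90))
cv2.imwrite("pics/wd2.png",cv2.resize(cr,None,fx=3,fy=3))
```

```text
[322.0103 228.3068] [  53.7166   26.9651  -27.162    83.1494   12.5163   72.8703 -134.31  ]
crop origin 212 138
```

View pics/wd2.png

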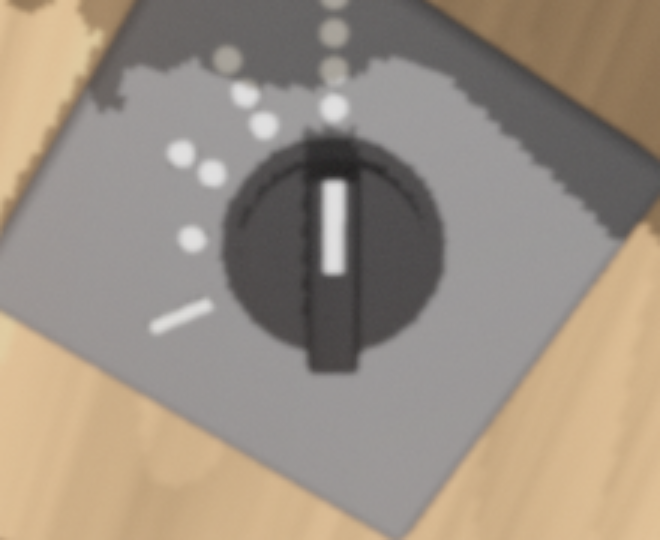

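The bar lines up with the image column (crop 333), its centre near crop (333,258), pointing at the four pips. I'll grip and turn it.

Run:
```python
from h import *
np.set_printoptions(precision=4,suppress=True)
f=np.load("wd.npz");C=(f["K"],f["E"])
c=plane((212+333/3,138+260/3),.063,C)[0];d=plane((212+333/3,138+243/3),.043,C)[0];print(c,d)
c=(c+d)/2
fingers.gripper_to(.5,40);robot.line_to([*c,.10],down(-69.7),.2)
if robot.line_to([*c,.066],velocity=.06,f_stop=6): print("touch",robot.current_tool_pos())
fingers.gripper_to(0,50);print("gap",robot.current_finger_gap())
for y in np.linspace(-69.7,-12.4,7)[1:]: robot.line_to([*c,.066],down(y),.05)
print(robot.current_torque(),robot.current_contact_force(),robot.current_eef_rot())
fingers.gripper_to(.5);robot.line_to([*c,.20],velocity=.2)
robot.pause(.3)
C=cam("wrist");im=vision.grab_frame("wrist");u=proj([*c,.06],C)[0].astype(int)
cv2.imwrite("pics/wd3.png",cv2.resize(im[max(0,u[1]-90):u[1]+90,u[0]-110:u[0]+110,::-1],None,fx=3,fy=3));print(robot.current_time_s())
```

```text
[ 0.4756 -0.3604] [ 0.475 -0.359]
gap 0.12360349199180265
[ 0.741  -1.4463 -0.0486] [6.8042 3.1299 0.3064] [-179.7564   -0.3331  -12.3609]
80.8083
```

View pics/wd3.png

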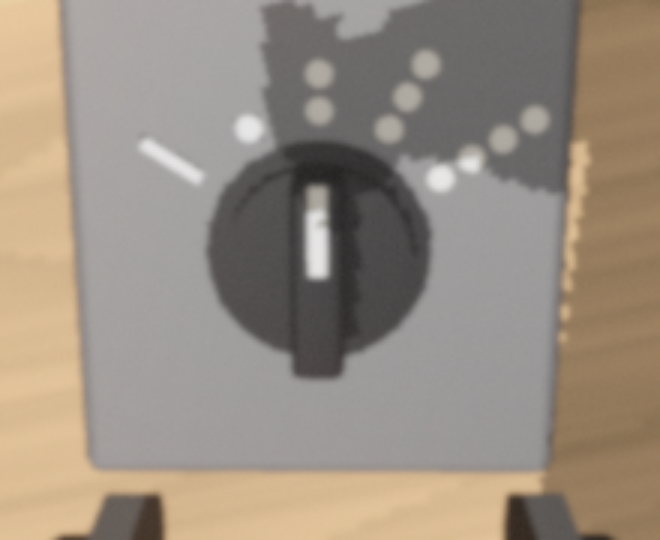

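The dial now points at the two-pip mark. One last numeric check of the cases before I hand in.

Run:
```python
from h import *
np.set_printoptions(precision=4,suppress=True)
robot.move_to([.40,-.30,.30],down(0))
for n in("scene","side"):
    im=vision.grab_frame(n);C=cam(n);cv2.imwrite(f"pics/{n}4.png",im[:,:,::-1])
    for o in shut_cases(n,im,C): print(n,*o)
cv2.imwrite("pics/c4.png",np.hstack([cv2.imread("pics/scene4.png")[130:350,230:580],cv2.imread("pics/side4.png")[200:420,140:490]]))
```

```text
scene [ 0.4896 -0.1   ] [ 0.4674 -0.1126] 29.57208329805412 0.025512041430773784 201
scene [0.4361 0.362 ] [0.4845 0.3574] 174.56021284357715 0.04871148294782858 435
scene [0.5351 0.3504] [0.4845 0.3574] -7.896463235834379 0.05099440585750462 514
scene [0.6566 0.1872] [0.6455 0.1883] -5.485455684436179 0.01110391527657 159
side [ 0.5236 -0.1075] [ 0.5703 -0.1474] 139.52712318663674 0.061423953545954535 368
side [0.6863 0.1713] [0.7466 0.1543] 164.31659699982384 0.06265872756440023 264
side [0.5327 0.354 ] [0.4921 0.3579] -5.40411204211744 0.040758293227510296 630
side [0.4337 0.3653] [0.392  0.3694] -5.596179792216076 0.04196706660156624 753
```

View pics/c4.png

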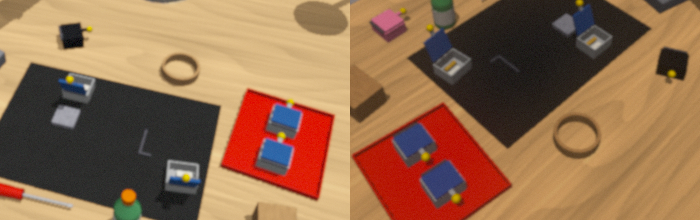

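The two stiff cases are shut in the tray at about (0.435,0.364) and (0.534,0.352). The two good ones stand open on the mat, so I'm handing in.

```bash
python3 -c "
from h import *
print(workorder.close_job())"
```

```text
the job is handed in; nothing more can be done
None
```

I've handed the job in: four cases were present, the two stiff ones are shut in the red tray, the two good ones stand open on the mat, and the dial is at 2. The hand-in returned no verdict.

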